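Set out the grill cook's seasoning board

ROBOT

A 6-joint arm with a two-finger parallel gripper is mounted at the origin on the work surface. World frame = base frame: x ahead of the robot, y to its left, z up, the work surface at z = 0. Lengths are in m, angles in rad, forces in N, time in s.
With the tool pointing down it reaches from about 0.15 to 0.775 m from the base axis. Payload 6.1 kg.
Tool frame: the origin (TCP) lies at the very end of the fingers, on their centre line; the grasp point (between the pads) lies 19 mm behind it; z points along the fingers, y is the line along which they close (so a half turn about z gives the same grasp; the last joint's range is limited). The gripper opens to 85 mm and grips with 20 to 120 N. Pads are 22 mm wide; open, the fingers measure 114 mm over their backs; the gripper's body (76 mm by 85 mm) begins 54 mm behind the grasp point. The pads swing forward as they close: fully open they stand 13 mm farther back than shut.
Start: joints at [1.313, 0.126, -0.04, 1.405, 0, 1.571], TCP at [0.134, 0.508, 0.231] pointing down, gripper open.
Joint ranges: [-2.72, 2.72], [-0.95, 1.95], [-1.27, 1.35], [-1.78, 2.02], [-1.46, 1.47], [-3.14, 3.14]. Speed limits (rad/s): [2.39, 2.39, 3.01, 3.14, 3.14, 3.14].

INTERFACE

Orientations are given as a 3x3 rotation matrix whose columns are the frame's x, y, z axes.
In Python, from cell import get_obs, capture, close_job gives the robot as it stands.
- The arm moves only by the tool carry_out, never from a script. Its argument "commands" is a list of rows, each a list of 5 numbers: the closure, from 0 (fully open) to 1 (shut), then the shift along the world's x, y, z in m, then the turn about the world's z in degrees. In form: [[hand, x, y, z, yaw], ...]. A call has 1 to 12 rows; each row is the pose to reach, as a shift and turn from the pose commanded when the call began; what a row does not reach only later rows make up. A row lasts 1/12 s, in which the tool goes at most 41.7 mm and 7.16 degrees, less where a joint would pass 70% of its speed; a pose out of reach is approached as far as the arm can. A call with a gripper value outside its range is refused whole. The fingers move at their own pace and stop on an object; the grip force is fixed at half the most. Time passes only in rows, so rows that repeat a pose let the fingers close. It gives the time, the measured TCP pose, the force, the opening and the grip force at its end, in the units of the state.
- get_obs(): the state, without advancing time (a new reading comes with each control period).
- capture(name): name is "side" or "top" or "wrist"; returns a dict with "color" (480x640x3 uint8, red, green, blue), "intrinsics" (3x3 intrinsics, pixels), "R" (3x3) and "t" (3): a world point X has camera coordinates R X + t. Camera axes: x right, y down, z forward; pixel columns grow to the right and rows downward; lengths in m; the calibration is good to about 2 mm. A picture is of the moment at which its call begins. There is no depth.
- close_job(): hands the job in; it is judged then, once.
The state is a dict: "time": time; "joint_pos": joint angles; "qvel": joint speeds; "joint_efforts": joint torques, N m; "tool_pos": TCP position; "tool_rot": TCP orientation; "force": force on the tool from outside, world axes, zero at the start; "ft_torque": the same for the moment, N m; "opening": finger opening in m; "grasp_force": force on a finger pad.
Only numpy, scipy, OpenCV 4.12 (cv2) and the standard library are available. Lean on these libraries where they do the work, as an engineer would, in place of code of your own. Each camera call takes 0.05 s, during which the arm holds its last target. There are 200 camera calls.

TASK

Set out the grill cook's seasonings on the white board: lay the scoop flat in its drawn outline, handle and pan as drawn, and stand the four steel shaker tins upright, one centred in each drawn circle, in order of height, with the tallest next to the scoop's outline and the shortest at the far end of the row. Do not tip a tin over on the way.

Things in the scene. Friction and masses are not known exactly. Their poses are not given: they have to be found in the camera images.
- tin_a: shortest and slimmest of four lidded stainless-steel shaker tins: plain upright cylinder 38 mm in diameter and 60 mm high, closed flat lid with a few pinholes; stands loose on the steel table at the start; origin at the centre of its underside, z up
- tin_b: second shortest of four lidded stainless-steel shaker tins: plain upright cylinder 46 mm in diameter and 80 mm high, closed flat lid with a few pinholes; stands loose on the steel table at the start; origin at the centre of its underside, z up
- tin_c: second tallest of four lidded stainless-steel shaker tins: plain upright cylinder 54 mm in diameter and 100 mm high, closed flat lid with a few pinholes; stands loose on the steel table at the start; origin at the centre of its underside, z up
- tin_d: tallest and widest of four lidded stainless-steel shaker tins: plain upright cylinder 62 mm in diameter and 120 mm high, closed flat lid with a few pinholes; stands loose on the steel table at the start; origin at the centre of its underside, z up
- mark_1: circle 1 of 4, counting from the robot's right (-y) to its left (+y), in a straight row of identical black circles (74 mm across, 90 mm apart) drawn on a fixed white board 12 mm thick, 150 x 530 mm; origin at the circle's centre on the board's top face (12 mm above the table); y axis along the row towards circle 4, x axis away from the robot
- mark_2: circle 2 of 4, counting from the robot's right (-y) to its left (+y), in a straight row of identical black circles (74 mm across, 90 mm apart) drawn on a fixed white board 12 mm thick, 150 x 530 mm; origin at the circle's centre on the board's top face (12 mm above the table); y axis along the row towards circle 4, x axis away from the robot
- mark_3: circle 3 of 4, counting from the robot's right (-y) to its left (+y), in a straight row of identical black circles (74 mm across, 90 mm apart) drawn on a fixed white board 12 mm thick, 150 x 530 mm; origin at the circle's centre on the board's top face (12 mm above the table); y axis along the row towards circle 4, x axis away from the robot
- mark_4: circle 4 of 4, counting from the robot's right (-y) to its left (+y), in a straight row of identical black circles (74 mm across, 90 mm apart) drawn on a fixed white board 12 mm thick, 150 x 530 mm; origin at the circle's centre on the board's top face (12 mm above the table); y axis along the row towards circle 4, x axis away from the robot
- scoop: small scoop lying loose on the table left or right of the board, 120 mm long: wooden handle 60 mm long, 20 wide, 18 high, then an open metal pan 60 mm long, 50 wide, 26 high; 120 g. Origin under the middle of the handle; x axis points from handle to pan (handle x = -30 to 30 mm, pan x = 30 to 90 mm), z up
- outline: scoop shape drawn in black on the white board, 3 to 7 mm bigger all round than the scoop, 90 mm beyond one end of the row of circles (circle 1's or 4's end; a dark salt pot 53 mm high stands at the other and stays). Origin on the board's top face under the middle of the drawn handle, where the scoop's origin belongs; x axis to the drawn pan, away from the robot
Not all that is in view belongs to the job. Leave any blue, purple or turquoise look-alike of the tin_c alone.

How it is judged:
At the end, for the whole second after the job is handed in: Each tin upright (0.1 rad) on the board, within 15 mm of its circle's centre, heights falling from the circle next to the scoop's outline to the farthest; scoop flat on the board within 15 mm and 0.2 rad of its outline, handle on the drawn handle; all released and at rest (((y of mark_2 in the frame of outline below 0 m and y of mark_2 in the frame of scoop below 0 m and horizontal distance between tin_a and mark_1 below 0.015 m and horizontal distance between tin_b and mark_2 below 0.015 m and horizontal distance between tin_c and mark_3 below 0.015 m and horizontal distance between tin_d and mark_4 below 0.015 m) or (y of mark_2 in the frame of outline above 0 m and y of mark_2 in the frame of scoop above 0 m and horizontal distance between tin_d and mark_1 below 0.015 m and horizontal distance between tin_c and mark_2 below 0.015 m and horizontal distance between tin_b and mark_3 below 0.015 m and horizontal distance between tin_a and mark_4 below 0.015 m)) and horizontal distance between scoop and outline below 0.015 m and angle between the x axis of scoop and the x axis of outline, either way round below 0.2 rad and z of scoop in the frame of outline below 0.005 m and angle between each of scoop, tin_a, tin_b, tin_c, tin_d's own z axis and vertical below 0.1 rad and z of each of tin_a, tin_b, tin_c, tin_d in the frame of mark_1 below 0.005 m and linear speed of each of tin_a, tin_b, tin_c, tin_d, scoop below 0.02 m/s); the robot touches nothing.
It fails at once if a tin is tipped over (more than 0.7 rad) (angle between any of tin_a, tin_b, tin_c, tin_d's own z axis and vertical above 0.7 rad).
It also fails if it takes over 136 s, if anything falls off the work surface, if the arm or the gripper's body presses on something with over 40 N, if the wrist force passes 120 N, or if a joint passes its speed limit or range.

## Working session

There is one attempt and no reset: what is moved stays moved. The work goes in short steps, Python scripts to look and compute and a tool call to move; the robot and the scene stay as the last step left them, time stands still between calls to the robot, and variables do not carry over. Pictures are saved under pics/ and viewed, at most 14 in all, crops included, and the job is handed in when it is done.

Besides the shell and the picture viewer there is one more tool, called after ">>>" in YAML: its name, and indented under it one key for each argument. carry_out: Moves the arm, as the interface text tells. Its arguments: {"type":"object","properties":{"commands":{"type":"array","items":{"type":"array","items":{"type":"number"}}}},"required":["commands"]}

```bash
mkdir -p pics; cat > h.py <<'E'
import numpy as np, cv2
from cell import get_obs, capture
def snap(n,f):
    c=capture(n); cv2.imwrite('pics/'+f,c['color'][:,:,::-1]); np.savez('pics/'+f+'.npz',**c); return c
def load(f): return np.load('pics/'+f+'.npz')
def ray(c,u,v,z):
    R,t=c['R'],c['t']; o=-R.T@t; d=R.T@np.linalg.solve(c['intrinsics'],[u,v,1.]); return o+d*(z-o[2])/d[2]
def proj(c,X):
    p=c['intrinsics']@(c['R']@np.array(X,float)+c['t']); return p[:2]/p[2]
E
python3 - <<'E'
from h import *
for n in ['top','side']:
    c=snap(n,n+'0.png'); print(n,(-c['R'].T@c['t']).round(3),c['intrinsics'][0,0])
E
```

```text
top [ 0.392 -0.019  1.197] 509.5247038679372
side [0.474 0.721 0.718] 447.1981456568853
```

View pics/top0.png

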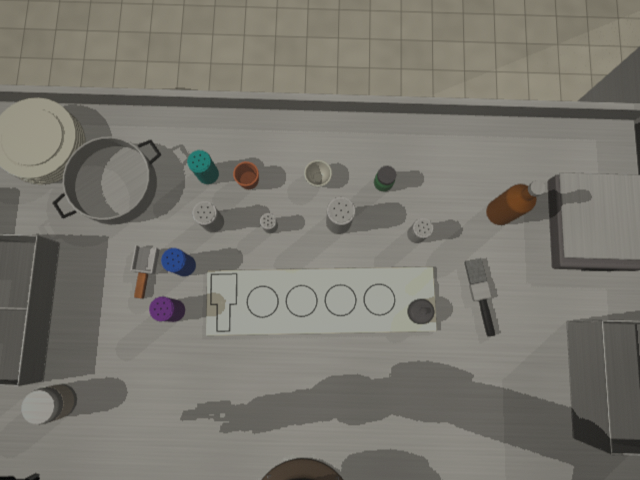

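View pics/side0.png

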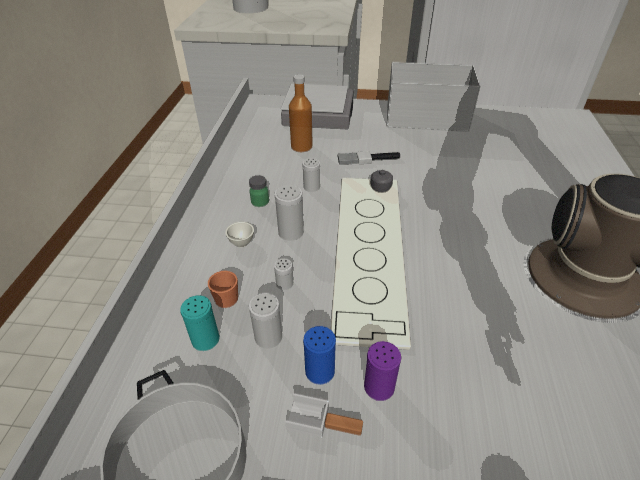

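Top view: the board runs from column 207 to 436, with the outline at its left end (223,302), next to circle 4, and the salt pot at (421,311). The steel tins are at (268,221) smallest = a, (423,229) = b, (205,212) = c and (340,210) largest = d. The scoop is at (143,272) with its pan away from the robot. The blue (178,262), purple (165,309) and turquoise (202,160) tins are look-alikes to leave alone. The black-handled spatula at (480,297) isn't the scoop, since it has no wooden handle or pan.

```bash
cat > m.py <<'E'
from h import *
c=load('top0.png'); im=c['color']; g=cv2.cvtColor(im,cv2.COLOR_RGB2GRAY); K=4
vis=cv2.resize(im[150:350,110:450],None,fx=2.3,fy=2.3)[:,:,::-1].copy()
def dot(u,v,r,col=(0,0,255)):
    cv2.circle(vis,(int((u-110+.5)*2.3),int((v-150+.5)*2.3)),int(r*2.3),col,1)
def hough(u,v,r,w):
    x0,y0=int(u-w),int(v-w); p=cv2.resize(g[y0:y0+2*w,x0:x0+2*w],None,fx=K,fy=K,interpolation=cv2.INTER_CUBIC)
    h=cv2.HoughCircles(p,cv2.HOUGH_GRADIENT,1,200,param1=60,param2=8,minRadius=int(r*K*.93),maxRadius=int(r*K*1.08))[0][0]
    return (h[0]+.5)/K-.5+x0,(h[1]+.5)/K-.5+y0,h[2]/K
H={'a':(268,221,.019,.06),'b':(423,229,.023,.08),'c':(205,212,.027,.1),'d':(340,210,.031,.12),
 'blue':(176,260,.027,.1),'purple':(162,309,.027,.1),
 'm4':(263,301,.037,.012),'m3':(301,300,.037,.012),'m2':(340,300,.037,.012),'m1':(379,299,.037,.012)}
for k,(u,v,r,z) in H.items():
    R=c['intrinsics'][0,0]*r/(1.197-z); a=hough(u,v,R,int(R+9)); dot(*a); print(k,np.round(a,1),round(R,1),ray(c,a[0],a[1],z).round(4)[:2])
hsv=cv2.cvtColor(im,cv2.COLOR_RGB2HSV)
m=cv2.inRange(hsv,(4,110,60),(16,255,255)); m[:, :125]=0; m[:,160:]=0; m[:262]=0; m[302:]=0
pts=cv2.findNonZero(m); rc=cv2.minAreaRect(pts); print('handle',rc)
bp=cv2.boxPoints(rc); print([ray(c,*p,.018).round(4)[:2] for p in bp])
# board: dark lines inside -> outline
b=(g[266:338,206:242]<75).astype(np.uint8); n,l,s,ce=cv2.connectedComponentsWithStats(b,connectivity=8)
i=1+np.argmax(s[1:,4]); ys,xs=np.nonzero(l==i); print('outline bbox',s[i]+[206,266,0,0,0])
cn=np.array([xs+206,ys+266],float).T
print('outl pts',[ray(c,*p,.012).round(4)[:2] for p in cv2.boxPoints(cv2.minAreaRect(cn.astype(np.float32)))])
for p in cn: vis[int((p[1]-149.5)*2.3),int((p[0]-109.5)*2.3)]=(0,0,255)
for p in bp: dot(*p,1)
cv2.imwrite('pics/vis1.png',vis)
E
python3 m.py
```

```text
a [268.  220.2   8.6] 8.5 [0.6363 0.096 ]
b [422.8 227.2  10. ] 10.5 [ 0.6258 -0.2528]
c [204.  212.2  11.8] 12.5 [0.6417 0.2337]
d [340.5 210.5  13.7] 14.7 [ 0.6495 -0.0662]
blue [183.2 263.8  12.2] 12.5 [0.5263 0.271 ]
purple [161.  308.8  12.2] 12.5 [0.4285 0.3112]
m4 [262.  301.   16.2] 15.9 [0.4556 0.1063]
m3 [301.2 300.8  16.2] 15.9 [0.4586 0.0156]
m2 [339.2 299.8  15.2] 15.9 [ 0.4633 -0.0722]
m1 [378.5 298.2  15.5] 15.9 [ 0.4693 -0.163 ]
handle ((140.2886962890625, 284.9603576660156), (8.538702011108398, 25.247528076171875), 10.619654655456543)
[array([0.4573, 0.4006]), array([0.5147, 0.3951]), array([0.5116, 0.3753]), array([0.4542, 0.3811])]
outline bbox [210 302   8  13  18]
outl pts [array([0.4493, 0.2271]), array([0.4555, 0.2181]), array([0.4292, 0.1992]), array([0.423 , 0.2082])]
```

View pics/vis1.png

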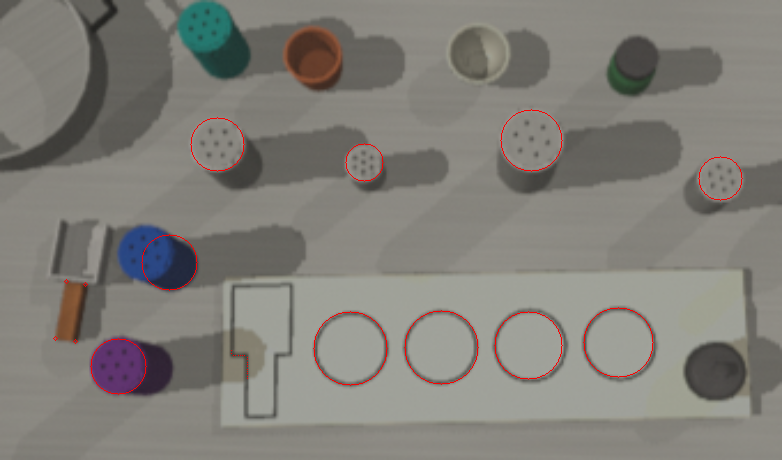

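The red rings sit on the lids of all four steel tins and on all four circles. The outline shows at crop columns 231–292, rows 285–416, and the wooden handle is boxed correctly. Next I fit the board frame and read the tool pose.

```bash
python3 - <<'E'
from h import *
o=get_obs(); print(o['tool_pos'].round(4) if hasattr(o['tool_pos'],'round') else o['tool_pos'],np.round(o['tool_rot'],3).tolist(),o['opening'],o['time'])
c=load('top0.png')
M=np.array([[.4693,-.163],[.4633,-.0722],[.4586,.0156],[.4556,.1063]])
s=np.array([-.135,-.045,.045,.135]); d=s@(M-M.mean(0))/(s@s); yaw=np.arctan2(-d[0],d[1]); 
ex=np.array([np.cos(yaw),np.sin(yaw)]); ey=np.array([-np.sin(yaw),np.cos(yaw)])
print('scale',np.linalg.norm(d),'yaw',np.degrees(yaw))
for i in range(4): print('mark',i+1,(M.mean(0)+s[i]*ey).round(4))
O=M.mean(0)+.225*ey-.03*ex; print('outline',O.round(4))
f=lambda a,b: ray(c,110+a/2.3-.5,150+b/2.3-.5,.012)[:2].round(4)
print('outline px',f(260.5,381.5),'handle end',f(260.5,416),'pan end',f(262,285))
hsv=cv2.cvtColor(c['color'],cv2.COLOR_RGB2HSV)
print('blue',ray(c,110+147/2.3-.5,150+253/2.3-.5,.1)[:2].round(3))
E
```

```text
[0.1338 0.5073 0.2306] [[-0.967, 0.255, -0.0], [0.255, 0.967, -0.001], [-0.0, -0.001, -1.0]] 0.08544482869872626 0.1
scale 0.9965224285570715 yaw 2.9271667395359056
mark 1 [ 0.4686 -0.1631]
mark 2 [ 0.464  -0.0733]
mark 3 [0.4594 0.0166]
mark 4 [0.4548 0.1065]
outline [0.4202 0.1948]
outline px [0.4203 0.1948] handle end [0.3864 0.1928] pan end [0.517  0.1991]
blue [0.535 0.293]
```

>>> carry_out:
  commands:
    - [0.45,0.351,-0.119,-0.03,9.3]
    - [0.45,0.351,-0.119,-0.03,9.3]
    - [0.45,0.351,-0.119,-0.03,9.3]
    - [0.45,0.351,-0.119,-0.03,9.3]
    - [0.45,0.351,-0.119,-0.03,9.3]
    - [0.45,0.351,-0.119,-0.03,9.3]
    - [0.45,0.351,-0.119,-0.03,9.3]
    - [0.45,0.351,-0.119,-0.03,9.3]
    - [0.45,0.351,-0.119,-0.03,9.3]
    - [0.45,0.351,-0.119,-0.03,9.3]
    - [0.45,0.351,-0.119,-0.03,9.3]
    - [0.45,0.351,-0.119,-0.03,9.3]

```text
time: 1.1
tool_pos: [0.4847, 0.3883, 0.2006]
tool_rot: [[-0.995, 0.096, -0.001], [0.096, 0.995, -0.001], [0.001, -0.001, -1.0]]
force: [-0.0, 0.3, 0.2]
opening: 0.0465
grasp_force: 0.0
```

```bash
python3 - <<'E'
from h import *
c=snap('wrist','w1.png'); im=c['color']; o=get_obs()
print('cam',(-c['R'].T@c['t']).round(3),np.round(o['tool_pos'],4),np.round(o['tool_rot'],3)[:,1],o['opening'])
hsv=cv2.cvtColor(im,cv2.COLOR_RGB2HSV)
m=cv2.inRange(hsv,(4,110,50),(16,255,255)); n,l,s,ce=cv2.connectedComponentsWithStats(m)
i=1+np.argmax(s[1:,4]); rc=cv2.minAreaRect(cv2.findNonZero((l==i).astype(np.uint8))); bp=cv2.boxPoints(rc); print(rc)
for z in (.018,): print([ray(c,*p,z).round(4)[:2] for p in bp], ray(c,*rc[0],z).round(4))
for p in bp: cv2.circle(im,tuple(int(x) for x in p),4,(0,255,0),1)
cv2.imwrite('pics/w1v.png',im[:,:,::-1])
E
```

```text
cam [0.418 0.394 0.344] [0.4841 0.3887 0.201 ] [ 0.095  0.995 -0.   ] 0.046756547582871226
((328.5, 211.5), (67.0, 21.0), 90.0)
[array([0.4507, 0.3847]), array([0.4524, 0.4024]), array([0.5112, 0.3973]), array([0.5095, 0.3788])] [0.4803 0.3909 0.018 ]
```

View pics/w1v.png

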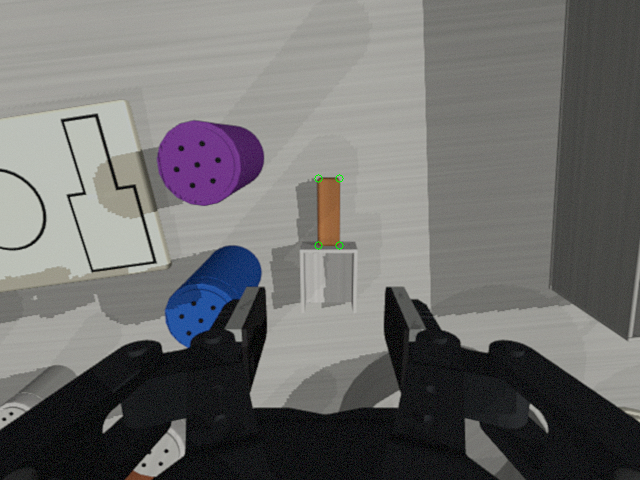

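The wrist view shows the handle at pixel (328,211), square to the fingers, with purple at (210,162) and blue at (212,298) clear on the left. Now I grasp the scoop.

>>> carry_out:
  commands:
    - [0.45,0.004,0.001,-0.04,0]
    - [0.45,0.004,0.001,-0.08,0]
    - [0.45,0.004,0.001,-0.12,0]
    - [0.45,0.004,0.001,-0.15,0]
    - [0.45,0.004,0.001,-0.175,0]
    - [0.45,0.004,0.001,-0.19,0]
    - [0.45,0.004,0.001,-0.196,0]
    - [0.45,0.004,0.001,-0.196,0]
    - [1,0.004,0.001,-0.196,0]
    - [1,0.004,0.001,-0.196,0]
    - [1,0.004,0.001,-0.196,0]
    - [1,0.004,0.001,-0.196,0]

```text
time: 2.15
tool_pos: [0.4897, 0.3907, 0.0075]
tool_rot: [[-0.995, 0.095, 0.002], [0.095, 0.995, 0.003], [-0.002, 0.003, -1.0]]
force: [-2.4, 0.2, 7.1]
opening: 0.018
grasp_force: 60.7
```

>>> carry_out:
  commands:
    - [1,0.004,0.001,0.0,0]
    - [1,0,0,0.035,0]
    - [1,0,0,0.07,0]
    - [1,0,0,0.105,0]
    - [1,0,0,0.14,0]
    - [1,-0.01,-0.035,0.14,2]
    - [1,-0.02,-0.07,0.14,4]
    - [1,-0.03,-0.105,0.14,6]
    - [1,-0.045,-0.14,0.14,8.4]
    - [1,-0.06,-0.17,0.14,8.4]
    - [1,-0.06,-0.194,0.14,8.4]
    - [1,-0.06,-0.194,0.14,8.4]

```text
time: 3.15
tool_pos: [0.4277, 0.1921, 0.1462]
tool_rot: [[-0.999, -0.048, 0.001], [-0.048, 0.999, -0.001], [-0.001, -0.001, -1.0]]
force: [0.2, 0.4, -1.6]
opening: 0.0178
grasp_force: 59.8
```

```bash
python3 - <<'E'
from h import *
c=snap('side','s2.png'); d=snap('wrist','w2.png')
a=c['color'][200:440,240:540]; b=d['color']
cv2.imwrite('pics/v2.png',np.hstack([cv2.resize(a,(400,320)),cv2.resize(b,(400,320))])[:,:,::-1])
o=get_obs(); print(np.round(o['tool_pos'],4),o['opening'],o['force'],o['ft_torque'])
E
```

```text
[0.4291 0.1951 0.1462] 0.018045120562881566 [ 0.12311803  0.09072699 -2.12511734] [ 0.03366529 -0.00588975  0.02427009]
```

View pics/v2.png

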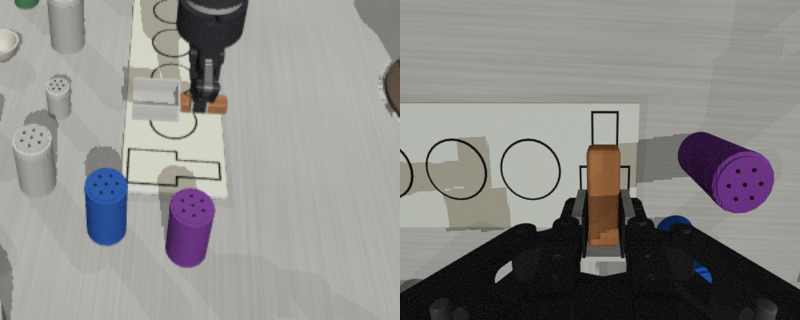

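The side view (left half) shows the scoop held level. The wrist view (right half) shows the handle at (604,195) in line with the drawn handle at (605,130). Lowering now.

>>> carry_out:
  commands:
    - [1,0,0,-0.04,0]
    - [1,0,0,-0.08,0]
    - [1,0,0,-0.105,0]
    - [1,0,0,-0.12,0]
    - [1,0,0,-0.127,0]
    - [1,0,0,-0.127,0]
    - [1,0,0,-0.127,0]
    - [0.45,0,0,-0.127,0]
    - [0.45,0,0,-0.127,0]
    - [0.45,0,0,-0.127,0]
    - [0.45,0,0,-0.07,0]
    - [0.45,0,0,0.0,0]

```text
time: 4.25
tool_pos: [0.4268, 0.1948, 0.1004]
tool_rot: [[-0.999, -0.051, -0.006], [-0.051, 0.999, -0.003], [0.006, -0.002, -1.0]]
force: [0.9, 0.5, 0.4]
opening: 0.0472
grasp_force: 0.0
```

>>> carry_out:
  commands:
    - [0.2,0,0,0.06,0]
    - [0.2,0,0,0.1,0]
    - [0.2,0.07,0.04,0.1,0]
    - [0.2,0.14,0.04,0.1,0]
    - [0.2,0.14,0.04,0.1,0]
    - [0.2,0.14,0.04,0.1,0]
    - [0.2,0.14,0.04,0.1,-20]
    - [0.2,0.14,0.04,0.1,-40]
    - [0.2,0.14,0.04,0.1,-60]
    - [0.2,0.14,0.04,0.1,-93]
    - [0.2,0.14,0.04,0.1,-93]
    - [0.2,0.14,0.04,0.1,-93]

```text
time: 5.25
tool_pos: [0.5691, 0.2358, 0.2014]
tool_rot: [[-0.762, 0.648, -0.0], [0.648, 0.762, -0.0], [0.0, -0.0, -1.0]]
force: [0.3, -0.1, -0.4]
opening: 0.0683
grasp_force: 0.0
```

```bash
python3 - <<'E'
from h import *
c=snap('top','t3.png'); d=snap('wrist','w3.png')
cv2.imwrite('pics/v3.png',np.hstack([cv2.resize(c['color'][190:350,130:330],(400,320)),cv2.resize(d['color'],(400,320))])[:,:,::-1])
o=get_obs(); print(o['time'],np.round(o['tool_pos'],4),np.round(o['tool_rot'][:2][1] if 0 else np.array(o['tool_rot'])[:,1],3),np.round(o['joint_pos'],2),o['opening'],(-d['R'].T@d['t']).round(3))
E
```

```text
5.35 [0.569  0.2357 0.2015] [ 0.644  0.765 -0.   ] [0.39 0.3  0.11 1.38 0.   1.09] 0.06846530656882886 [0.518 0.279 0.345]
```

View pics/v3.png

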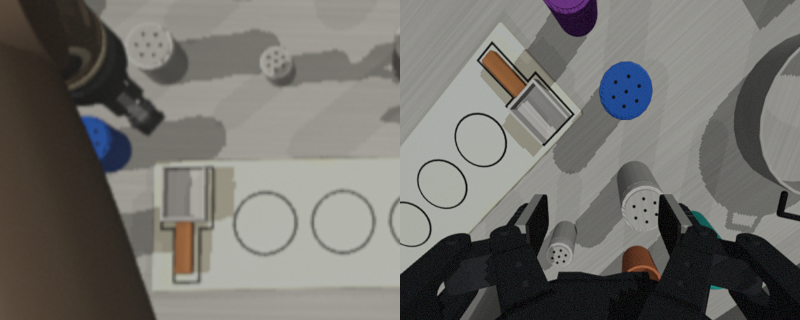

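The scoop lies inside its outline: the top crop shows it at (185,225), a few mm towards the pan end, which is within tolerance. Next I refine tin c (wrist pixel about 392,315) and tin a (256,385) from this wrist picture.

```bash
python3 - <<'E'
from h import *
c=load('w3.png'); g=cv2.cvtColor(c['color'],cv2.COLOR_RGB2GRAY)
for k,u,v,z,r in (('c',385,313,.1,.027),('a',256,384,.06,.019)):
    dep=.345-z; R=c['intrinsics'][0,0]*r/dep; w=int(R*1.5)
    h=cv2.HoughCircles(g[v-w:v+w,u-w:u+w],cv2.HOUGH_GRADIENT,1,200,param1=60,param2=6,minRadius=int(R*.85),maxRadius=int(R*1.15))[0][0]
    x,y=h[0]+u-w,h[1]+v-w; print(k,x,y,h[2],R,ray(c,x,y,z).round(4)); cv2.circle(c['color'],(int(x),int(y)),int(h[2]),(255,0,0),1)
im=c['color'].copy()
hsv=cv2.cvtColor(im,cv2.COLOR_RGB2HSV); m=cv2.inRange(hsv,(4,110,50),(16,255,255)); m[200:]=0
rc=cv2.minAreaRect(cv2.findNonZero(m)); print('scoop',[ray(c,*p,.03).round(4)[:2] for p in cv2.boxPoints(rc)],ray(c,*rc[0],.03).round(4))
# holes of the lids (dark dots) as a cross-check
for k,u,v,z,R in (('c',388,313,.1,36),('a',256,384,.06,20)):
    p=g[v-R:v+R,u-R:u+R]; q=(cv2.morphologyEx(p,cv2.MORPH_BLACKHAT,np.ones((9,9)))>40).astype(np.uint8)
    n,l,s,ce=cv2.connectedComponentsWithStats(q); print(k,[(s[i,4],*(ce[i]+[u-R,v-R]).round(0)) for i in range(1,n) if s[i,4]>5])
E
```

```text
c 390.5 308.5 37.4 42.06364588469091 [0.6354 0.2373 0.1   ]
a 256.5 376.5 21.7 25.44590923888709 [0.6299 0.1043 0.06  ]
scoop [array([0.3932, 0.1853]), array([0.3936, 0.206 ]), array([0.4493, 0.2091]), array([0.4497, 0.1876])] [0.4209 0.1971 0.03  ]
c [(np.int32(52), np.float64(391.0), np.float64(278.0)), (np.int32(14), np.float64(419.0), np.float64(293.0)), (np.int32(21), np.float64(389.0), np.float64(298.0)), (np.int32(76), np.float64(353.0), np.float64(314.0)), (np.int32(20), np.float64(407.0), np.float64(304.0)), (np.int32(21), np.float64(374.0), np.float64(309.0)), (np.int32(22), np.float64(392.0), np.float64(315.0)), (np.int32(23), np.float64(410.0), np.float64(321.0)), (np.int32(21), np.float64(377.0), np.float64(326.0)), (np.int32(20), np.float64(394.0), np.float64(332.0))]
a [(np.int32(24), np.float64(242.0), np.float64(366.0)), (np.int32(8), np.float64(265.0), np.float64(364.0)), (np.int32(9), np.float64(275.0), np.float64(374.0)), (np.int32(14), np.float64(257.0), np.float64(376.0)), (np.int32(16), np.float64(246.0), np.float64(378.0)), (np.int32(15), np.float64(265.0), np.float64(383.0)), (np.int32(14), np.float64(254.0), np.float64(384.0)), (np.int32(15), np.float64(243.0), np.float64(387.0)), (np.int32(14), np.float64(262.0), np.float64(392.0)), (np.int32(14), np.float64(251.0), np.float64(394.0))]
```

The centre pinholes agree with the top-view positions, so c is at about (0.641,0.234). The scoop origin is within 3 mm of its target.

>>> carry_out:
  commands:
    - [0.15,0.072,-0.002,0,-50]
    - [0.15,0.072,-0.002,0,-50]
    - [0.15,0.072,-0.002,0,-50]
    - [0.15,0.072,-0.002,0,-50]
    - [0.15,0.072,-0.002,0,-50]
    - [0.15,0.072,-0.002,0,-50]
    - [0.15,0.072,-0.002,0,-50]
    - [0.15,0.072,-0.002,0,-50]
    - [0.15,0.072,-0.002,0,-50]
    - [0.15,0.072,-0.002,0,-50]

```text
time: 6.18
tool_pos: [0.6409, 0.2337, 0.2016]
tool_rot: [[-0.004, 1.0, -0.0], [1.0, 0.004, -0.0], [-0.0, -0.0, -1.0]]
force: [-0.2, -0.5, -0.1]
opening: 0.0726
grasp_force: 0.0
```

```bash
python3 - <<'E'
from h import *
c=snap('wrist','w4.png'); b=snap('side','s4.png'); o=get_obs(); print(np.round(o['tool_pos'],4),np.round(np.array(o['tool_rot'])[:,1],3),np.round(o['joint_pos'],2),o['opening'])
cv2.imwrite('pics/v4.png',np.hstack([cv2.resize(b['color'][150:400,100:400],(400,320)),cv2.resize(c['color'],(400,320))])[:,:,::-1])
E
```

```text
[0.6408 0.2337 0.2016] [1.    0.002 0.   ] [0.35 0.44 0.3  1.44 0.   1.92] 0.07259858983508817
```

View pics/v4.png

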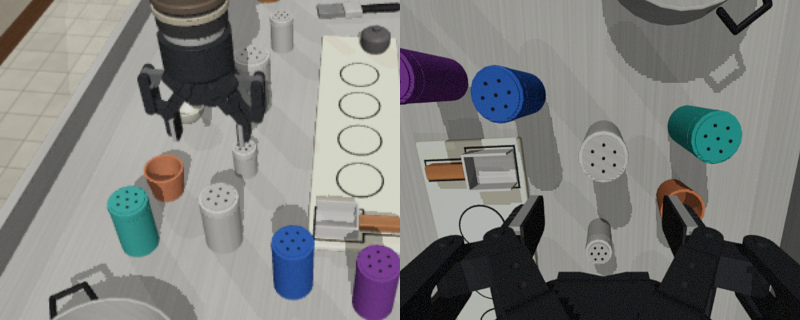

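```bash
python3 - <<'E'
from h import *
c=load('w4.png')
print('c',ray(c,203*1.6,157*1.5,.1).round(4),'a',ray(c,199*1.6,252*1.5,.06).round(4),proj(c,[.641,.234,.1]),proj(c,[.636,.096,.06]))
E
```

```text
c [0.6395 0.2357 0.1   ] a [0.6345 0.0988 0.06  ] [327.07279835 238.01098076] [320.10259887 380.87326227]
```

>>> carry_out:
  commands:
    - [0.15,-0.001,0.001,-0.035,0]
    - [0.15,-0.001,0.001,-0.07,0]
    - [0.15,-0.001,0.001,-0.105,0]
    - [0.15,-0.001,0.001,-0.135,0]
    - [0.15,-0.001,0.001,-0.147,0]
    - [0.15,-0.001,0.001,-0.147,0]
    - [1,-0.001,0.001,-0.147,0]
    - [1,-0.001,0.001,-0.147,0]
    - [1,-0.001,0.001,-0.147,0]
    - [1,-0.001,0.001,-0.147,0]

```text
time: 7.12
tool_pos: [0.6412, 0.2351, 0.0571]
tool_rot: [[0.001, 1.0, 0.004], [1.0, -0.001, 0.001], [0.001, 0.004, -1.0]]
force: [0.9, -0.0, 3.6]
opening: 0.0525
grasp_force: 63.3
```

>>> carry_out:
  commands:
    - [1,0,0,0.03,0]
    - [1,0,0,0.065,0]
    - [1,-0.015,-0.02,0.08,0]
    - [1,-0.04,-0.05,0.08,0]
    - [1,-0.065,-0.078,0.08,0]
    - [1,-0.09,-0.108,0.08,0]
    - [1,-0.115,-0.138,0.08,0]
    - [1,-0.14,-0.168,0.08,0]
    - [1,-0.165,-0.198,0.08,0]
    - [1,-0.178,-0.214,0.08,0]
    - [1,-0.1815,-0.218,0.08,0]
    - [1,-0.1815,-0.218,0.08,0]

```text
time: 8.12
tool_pos: [0.4578, 0.0157, 0.1357]
tool_rot: [[0.003, 1.0, 0.002], [1.0, -0.003, 0.0], [0.0, 0.002, -1.0]]
force: [0.5, -0.1, -2.6]
opening: 0.0527
grasp_force: 64.4
```

>>> carry_out:
  commands:
    - [1,0.001,0.001,-0.03,0]
    - [1,0.001,0.001,-0.05,0]
    - [1,0.001,0.001,-0.06,0]
    - [1,0.001,0.001,-0.065,0]
    - [1,0.001,0.001,-0.067,0]
    - [1,0.001,0.001,-0.067,0]
    - [0.15,0.001,0.001,-0.067,0]
    - [0.15,0.001,0.001,-0.067,0]
    - [0.15,0.001,0.001,-0.067,0]
    - [0.15,0.001,0.001,-0.03,0]
    - [0.15,0.001,0.001,0.01,0]
    - [0.15,0.001,0.001,0.05,0]

```text
time: 9.12
tool_pos: [0.4589, 0.0177, 0.1858]
tool_rot: [[0.001, 1.0, -0.001], [1.0, -0.001, -0.0], [-0.0, -0.001, -1.0]]
force: [1.0, 1.0, 0.8]
opening: 0.0725
grasp_force: 0.0
```

>>> carry_out:
  commands:
    - [0,0.19,-0.083,0.015,0]
    - [0,0.19,-0.083,0.015,0]
    - [0,0.19,-0.083,0.015,0]
    - [0,0.19,-0.083,0.015,0]
    - [0,0.19,-0.083,0.015,0]
    - [0,0.19,-0.083,0.015,0]
    - [0,0.19,-0.083,0.015,0]
    - [0,0.19,-0.083,0.015,0]

```text
time: 9.78
tool_pos: [0.6492, -0.0653, 0.1989]
tool_rot: [[0.001, 1.0, -0.001], [1.0, -0.001, 0.0], [0.0, -0.001, -1.0]]
force: [-0.3, -0.2, 0.3]
opening: 0.085
grasp_force: 0.0
```

```bash
python3 - <<'E'
from h import *
c=snap('wrist','w5.png'); o=get_obs(); print(np.round(o['tool_pos'],4),o['opening'],proj(c,[.6495,-.066,.12]))
im=cv2.drawMarker(c['color'],tuple(int(x) for x in proj(c,[.6495,-.066,.12])),(255,0,0),0,12)
b=snap('top','t5.png')
cv2.imwrite('pics/v5.png',np.hstack([cv2.resize(b['color'][190:350,170:370],(400,320)),cv2.resize(im,(400,320))])[:,:,::-1])
E
```

```text
[ 0.6487 -0.065   0.1997] 0.08556979058609981 [327.68129478 249.30883302]
```

View pics/v5.png

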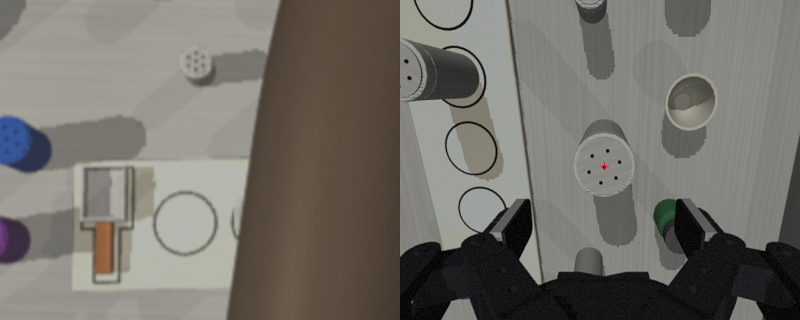

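Red cross sits on the lid centre of tin d (wrist crop 604,166), and c stands upright in circle 3. Grasp d.

>>> carry_out:
  commands:
    - [0,0.001,-0.001,-0.035,0]
    - [0,0.001,-0.001,-0.07,0]
    - [0,0.001,-0.001,-0.1,0]
    - [0,0.001,-0.001,-0.12,0]
    - [0,0.001,-0.001,-0.127,0]
    - [0,0.001,-0.001,-0.127,0]
    - [1,0.001,-0.001,-0.127,0]
    - [1,0.001,-0.001,-0.127,0]
    - [1,0.001,-0.001,-0.127,0]
    - [1,0.001,-0.001,-0.127,0]

```text
time: 10.72
tool_pos: [0.6513, -0.0664, 0.0756]
tool_rot: [[0.001, 1.0, 0.004], [1.0, -0.001, -0.0], [-0.0, 0.004, -1.0]]
force: [-3.7, 1.0, 8.1]
opening: 0.0606
grasp_force: 64.2
```

>>> carry_out:
  commands:
    - [1,0,0,0.035,0]
    - [1,0,0,0.07,0]
    - [1,0,0,0.105,0]
    - [1,-0.01,0.01,0.13,0]
    - [1,-0.035,0.031,0.13,0]
    - [1,-0.063,0.056,0.13,0]
    - [1,-0.091,0.081,0.13,0]
    - [1,-0.119,0.106,0.13,0]
    - [1,-0.147,0.131,0.13,0]
    - [1,-0.175,0.155,0.13,0]
    - [1,-0.19,0.168,0.13,0]
    - [1,-0.195,0.1725,0.13,0]

```text
time: 11.72
tool_pos: [0.4529, 0.1077, 0.2038]
tool_rot: [[-0.002, 1.0, 0.001], [1.0, 0.002, 0.001], [0.001, 0.001, -1.0]]
force: [-0.4, 0.4, -3.6]
opening: 0.0609
grasp_force: 67.8
```

>>> carry_out:
  commands:
    - [1,0,0,-0.03,0]
    - [1,0,0,-0.065,0]
    - [1,0,0,-0.09,0]
    - [1,0,0,-0.105,0]
    - [1,0,0,-0.112,0]
    - [1,0,0,-0.112,0]

```text
time: 12.22
tool_pos: [0.4549, 0.1057, 0.0895]
tool_rot: [[0.001, 1.0, -0.002], [1.0, -0.001, -0.001], [-0.001, -0.002, -1.0]]
force: [-0.2, 0.1, -3.4]
opening: 0.0608
grasp_force: 67.8
```

>>> carry_out:
  commands:
    - [1,0,0,-0.003,0]
    - [1,0,0,-0.003,0]
    - [0,0,0,-0.003,0]
    - [0,0,0,-0.003,0]
    - [0,0,0,-0.003,0]
    - [0,0,0,0.03,0]
    - [0,0,0,0.07,0]
    - [0,0,0,0.11,0]

```text
time: 12.88
tool_pos: [0.4547, 0.106, 0.2021]
tool_rot: [[0.001, 1.0, -0.001], [1.0, -0.001, -0.0], [-0.0, -0.001, -1.0]]
force: [0.7, 0.6, -0.1]
opening: 0.0858
grasp_force: 0.0
```

>>> carry_out:
  commands:
    - [0.3,0.05,-0.05,0,0]
    - [0.3,0.1,-0.1,0,0]
    - [0.3,0.171,-0.359,0,0]
    - [0.3,0.171,-0.359,0,0]
    - [0.3,0.171,-0.359,0,0]
    - [0.3,0.171,-0.359,0,0]
    - [0.3,0.171,-0.359,0,0]
    - [0.3,0.171,-0.359,0,0]
    - [0.3,0.171,-0.359,0,0]
    - [0.3,0.171,-0.359,0,0]
    - [0.3,0.171,-0.359,0,0]
    - [0.3,0.171,-0.359,0,0]

```text
time: 13.88
tool_pos: [0.6266, -0.2545, 0.2002]
tool_rot: [[0.003, 1.0, -0.0], [1.0, -0.003, 0.0], [0.0, -0.0, -1.0]]
force: [-0.7, 0.9, 0.2]
opening: 0.0598
grasp_force: 0.0
```

```bash
python3 - <<'E'
from h import *
c=snap('wrist','w6.png'); o=get_obs(); print(np.round(o['tool_pos'],4),o['opening'],np.round(o['joint_pos'],2))
p=tuple(int(x) for x in proj(c,[.6258,-.2528,.08])); im=cv2.drawMarker(c['color'],p,(255,0,0),0,12); print(p)
b=snap('top','t6.png')
cv2.imwrite('pics/v6.png',np.hstack([cv2.resize(b['color'][190:350,190:390],(400,320)),cv2.resize(im,(400,320))])[:,:,::-1])
E
```

```text
[ 0.6264 -0.2532  0.2006] 0.05976540229908934 [-0.38  0.42  0.28  1.43  0.    1.19]
(325, 229)
```

View pics/v6.png

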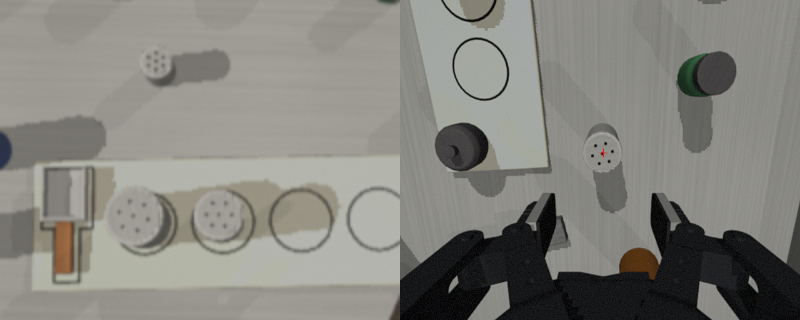

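Tins d and c stand in circles 4 and 3 (top crop 138,218 and 220,215; the lid offset is parallax), and the cross is on b's lid at (603,153). Grasping b.

>>> carry_out:
  commands:
    - [0.3,0,0,-0.035,0]
    - [0.3,0,0,-0.07,0]
    - [0.3,0,0,-0.105,0]
    - [0.3,0,0,-0.135,0]
    - [0.3,0,0,-0.155,0]
    - [0.3,0,0,-0.16,0]
    - [0.3,0,0,-0.16,0]
    - [1,0,0,-0.16,0]
    - [1,0,0,-0.16,0]
    - [1,0,0,-0.16,0]
    - [1,0,0,-0.16,0]

```text
time: 14.9
tool_pos: [0.6275, -0.2531, 0.043]
tool_rot: [[0.001, 1.0, 0.003], [1.0, -0.001, -0.001], [-0.001, 0.003, -1.0]]
force: [-1.5, 1.3, 6.0]
opening: 0.0448
grasp_force: 61.6
```

>>> carry_out:
  commands:
    - [1,0,0,0.035,0]
    - [1,0,0,0.07,0]
    - [1,-0.015,0.017,0.08,0]
    - [1,-0.04,0.044,0.08,0]
    - [1,-0.066,0.073,0.08,0]
    - [1,-0.092,0.102,0.08,0]
    - [1,-0.118,0.131,0.08,0]
    - [1,-0.144,0.16,0.08,0]
    - [1,-0.158,0.175,0.08,0]
    - [1,-0.162,0.18,0.08,0]
    - [1,-0.162,0.18,0.08,0]
    - [1,-0.162,0.18,0.05,0]

```text
time: 15.9
tool_pos: [0.4692, -0.0738, 0.0959]
tool_rot: [[0.0, 1.0, 0.011], [1.0, -0.0, -0.002], [-0.002, 0.011, -1.0]]
force: [1.3, -0.9, -1.9]
opening: 0.0449
grasp_force: 61.9
```

>>> carry_out:
  commands:
    - [1,0,0,-0.02,0]
    - [1,0,0,-0.031,0]
    - [1,0,0,-0.036,0]
    - [1,0,0,-0.036,0]

```text
time: 16.23
tool_pos: [0.465, -0.0737, 0.0552]
tool_rot: [[0.002, 1.0, -0.0], [1.0, -0.002, -0.0], [-0.0, -0.0, -1.0]]
force: [-0.3, -0.2, -1.2]
opening: 0.0445
grasp_force: 62.2
```

>>> carry_out:
  commands:
    - [1,0,0,-0.001,0]
    - [1,0,0,-0.001,0]
    - [0.3,0,0,-0.001,0]
    - [0.3,0,0,-0.001,0]
    - [0.3,0,0,-0.001,0]
    - [0.3,0,0,0.03,0]
    - [0.3,0,0,0.07,0]
    - [0.3,0,0,0.11,0]
    - [0.3,0,0,0.145,0]

```text
time: 16.98
tool_pos: [0.4645, -0.073, 0.2021]
tool_rot: [[0.001, 1.0, 0.001], [1.0, -0.001, -0.0], [-0.0, 0.001, -1.0]]
force: [1.2, -0.4, -0.4]
opening: 0.0599
grasp_force: 0.0
```

>>> carry_out:
  commands:
    - [0.35,0.172,0.17,0,0]
    - [0.35,0.172,0.17,0,0]
    - [0.35,0.172,0.17,0,0]
    - [0.35,0.172,0.17,0,0]
    - [0.35,0.172,0.17,0,0]
    - [0.35,0.172,0.17,0,0]
    - [0.35,0.172,0.17,0,0]
    - [0.35,0.172,0.17,0,0]
    - [0.35,0.172,0.17,0,0]
    - [0.35,0.172,0.17,0,0]

```text
time: 17.82
tool_pos: [0.6358, 0.0963, 0.1999]
tool_rot: [[0.002, 1.0, -0.0], [1.0, -0.002, -0.0], [-0.0, -0.0, -1.0]]
force: [0.1, -0.5, 0.5]
opening: 0.0558
grasp_force: 0.0
```

```bash
python3 - <<'E'
from h import *
c=snap('wrist','w7.png'); o=get_obs(); print(np.round(o['tool_pos'],4),o['opening'],np.round(o['joint_pos'],2))
p=tuple(int(x) for x in proj(c,[.6363,.096,.06])); im=cv2.drawMarker(c['color'],p,(255,0,0),0,12); print(p)
b=snap('side','s7.png')
cv2.imwrite('pics/v7.png',np.hstack([cv2.resize(b['color'][150:390,190:490],(400,320)),cv2.resize(im,(400,320))])[:,:,::-1])
E
```

```text
[0.6358 0.0961 0.2002] 0.05574559280411221 [ 0.15  0.35  0.18  1.4  -0.    1.72]
(327, 225)
```

View pics/v7.png

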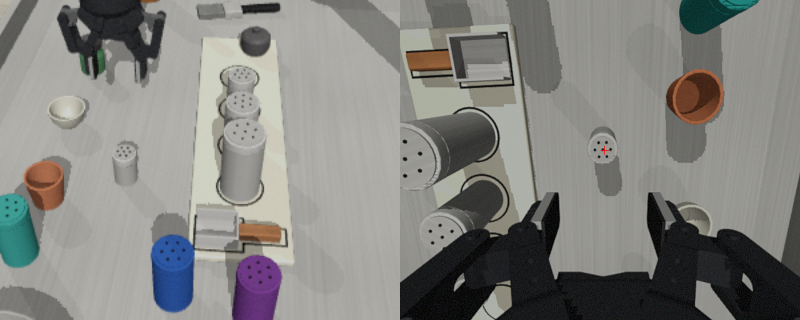

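Side view: d, c and b stand in a row falling away from the scoop, with circle 1 (240,77) still empty behind b. The cross is on a's lid at (603,150). Grasping a.

>>> carry_out:
  commands:
    - [0.35,0,0,-0.035,0]
    - [0.35,0,0,-0.07,0]
    - [0.35,0,0,-0.105,0]
    - [0.35,0,0,-0.14,0]
    - [0.35,0,0,-0.165,0]
    - [0.35,0,0,-0.175,0]
    - [0.35,0,0,-0.175,0]
    - [1,0,0,-0.175,0]
    - [1,0,0,-0.175,0]
    - [1,0,0,-0.175,0]
    - [1,0,0,-0.175,0]

```text
time: 18.83
tool_pos: [0.6378, 0.0973, 0.0269]
tool_rot: [[0.001, 1.0, 0.004], [1.0, -0.001, 0.0], [0.0, 0.004, -1.0]]
force: [-0.4, 1.0, 4.0]
opening: 0.0365
grasp_force: 60.2
```

>>> carry_out:
  commands:
    - [1,0,0,0.035,0]
    - [1,0,0,0.07,0]
    - [1,0,-0.03,0.1,0]
    - [1,-0.01,-0.065,0.1,0]
    - [1,-0.03,-0.1,0.1,0]
    - [1,-0.05,-0.135,0.1,0]
    - [1,-0.07,-0.17,0.1,0]
    - [1,-0.092,-0.205,0.1,0]
    - [1,-0.12,-0.235,0.1,0]
    - [1,-0.15,-0.253,0.1,0]
    - [1,-0.1675,-0.2595,0.1,0]
    - [1,-0.1675,-0.2595,0.1,0]

```text
time: 19.83
tool_pos: [0.4658, -0.1639, 0.1257]
tool_rot: [[0.004, 1.0, -0.0], [1.0, -0.004, -0.001], [-0.001, -0.0, -1.0]]
force: [0.1, -0.5, -0.6]
opening: 0.0364
grasp_force: 60.3
```

>>> carry_out:
  commands:
    - [1,0,0,-0.03,0]
    - [1,0,0,-0.06,0]
    - [1,0,0,-0.08,0]
    - [1,0,0,-0.087,0]
    - [1,0,0,-0.087,0]
    - [1,0,0,-0.087,0]

```text
time: 20.33
tool_pos: [0.4698, -0.1622, 0.0386]
tool_rot: [[0.0, 1.0, 0.001], [1.0, -0.0, -0.0], [-0.0, 0.001, -1.0]]
force: [0.1, 0.4, -1.1]
opening: 0.0364
grasp_force: 60.2
```

Release, rise, and swing aside for a clear final view.

>>> carry_out:
  commands:
    - [0.35,0,0,0,0]
    - [0.35,0,0,0,0]
    - [0.35,0,0,0,0]
    - [0.35,0,0,0.04,0]
    - [0.35,0,0,0.08,0]
    - [0.35,0,0,0.12,0]
    - [0.35,0,0,0.16,0]

```text
time: 20.92
tool_pos: [0.4686, -0.1622, 0.1996]
tool_rot: [[0.001, 1.0, 0.0], [1.0, -0.001, -0.0], [-0.0, 0.0, -1.0]]
force: [1.0, -0.7, -0.4]
opening: 0.0555
grasp_force: 0.0
```

>>> carry_out:
  commands:
    - [0.35,-0.1,-0.25,0.05,0]
    - [0.35,-0.1,-0.25,0.05,0]
    - [0.35,-0.1,-0.25,0.05,0]
    - [0.35,-0.1,-0.25,0.05,0]
    - [0.35,-0.1,-0.25,0.05,0]
    - [0.35,-0.1,-0.25,0.05,0]
    - [0.35,-0.1,-0.25,0.05,0]
    - [0.35,-0.1,-0.25,0.05,0]
    - [0.35,-0.1,-0.25,0.05,0]
    - [0.35,-0.1,-0.25,0.05,0]

```text
time: 21.75
tool_pos: [0.3689, -0.4119, 0.2474]
tool_rot: [[0.001, 1.0, -0.0], [1.0, -0.001, 0.001], [0.001, -0.0, -1.0]]
force: [-1.1, 0.5, -0.0]
opening: 0.0555
grasp_force: 0.0
```

```bash
python3 - <<'E'
from h import *
c=snap('top','t8.png'); b=snap('side','s8.png')
im=c['color'].copy(); g=cv2.cvtColor(im,cv2.COLOR_RGB2GRAY); K=4
T={'a':(.4686,-.1631,.06,.019),'b':(.464,-.0733,.08,.023),'c':(.4594,.0166,.1,.027),'d':(.4548,.1065,.12,.031)}
for k,(x,y,h,r) in T.items():
    u,v=proj(c,[x,y,h+.012]).round().astype(int); R=c['intrinsics'][0,0]*r/(1.185-h); w=int(R+8)
    p=cv2.resize(g[v-w:v+w,u-w:u+w],None,fx=K,fy=K,interpolation=cv2.INTER_CUBIC)
    q=cv2.HoughCircles(p,cv2.HOUGH_GRADIENT,1,300,param1=60,param2=8,minRadius=int(R*K*.88),maxRadius=int(R*K*1.08))[0][0]
    U,V=(q[0]+.5)/K-.5+u-w,(q[1]+.5)/K-.5+v-w; P=ray(c,U,V,h+.012)[:2]; print(k,P.round(4),'err mm',((P-[x,y])*1e3).round(1))
    cv2.circle(im,(int(U),int(V)),1,(255,0,0),-1)
cv2.imwrite('pics/v8.png',np.hstack([cv2.resize(b['color'][150:390,230:500],(400,355)),cv2.resize(im[200:350,190:440],(400,355))])[:,:,::-1])
o=get_obs(); print(o['time'],o['tool_pos'])
E
```

```text
a [ 0.4675 -0.1541] err mm [-1.1  9. ]
b [ 0.4662 -0.0728] err mm [2.2 0.5]
c [0.4608 0.0172] err mm [1.4 0.6]
d [0.4466 0.0929] err mm [ -8.2 -13.6]
21.85 [ 0.36929289 -0.41122943  0.24750739]
```

View pics/v8.png

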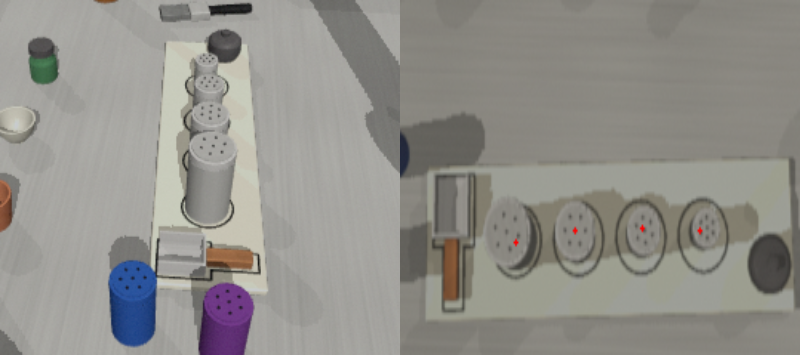

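All four tins stand upright in their circles. The Hough dots on a and d missed their lid centres; the lids at (706,226) and (509,233) put both within about 5 mm. The scoop lies flat in its outline, so I'm handing in.

```bash
python3 -c "
from cell import close_job; print(close_job())"
```

```text
the job is handed in; nothing more can be done
None
```

I handed the job in at about 22 s of the 136 s allowed: the scoop is flat in its outline and tins d, c, b and a stand upright in circles 4 to 1, each about 5 mm or less off centre by my camera measurements; no verdict came back.

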